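Feed a tag blank under a hand stamping press with a push stick

ROBOT

A 7-joint arm with a two-finger parallel gripper is mounted at the origin on the work surface. World frame = base frame: x ahead of the robot, y to its left, z up, the work surface at z = 0. Lengths are in m, angles in degrees, forces in N, time in s.
With the tool pointing down it reaches from about 0.425 to 0.875 m from the base axis. Payload 4.7 kg.
Tool frame: the origin (TCP) lies on the mounting face of the last link; the fingertips stand 182 mm ahead of it and the grasp point (between the pads) lies 164 mm ahead of it; z points along the fingers, y is the line along which they close (so a half turn about z gives the same grasp; the last joint's range is limited). The gripper opens to 87 mm and grips with 3 to 60 N. Pads are 19 mm wide; open, the fingers measure 117 mm over their backs; the gripper's body (75 mm by 190 mm) begins 51 mm behind the grasp point.
Start: joints at [-76.198, 18.392, -4.016, 83.108, 1.295, 78.541, -3.26], TCP at [0.146, 0.633, 0.405] pointing down, gripper open.
Joint ranges: [-163.93, 163.93], [-17.29, 119.83], [-79.2, 71.16], [3.27, 140.29], [-89.18, 269.18], [5.43, 117.66], [-154.24, 154.24]. Speed limits (degrees/s): [147.25, 147.25, 180, 180, 180, 180, 180].

INTERFACE

Orientations are given as [roll, pitch, yaw] about the fixed x, y, z axes, in that order (R = Rz(yaw) Ry(pitch) Rx(roll)).
In Python, from cell import env gives the robot as it stands.
- The arm moves only by the tool servo_tool, never from a script. Its argument "plan" is a list of rows, each an object with "xyz": the shift along the tool's x, y, z in cm, a list of three; "twist": the turn, a rotation vector about the tool's x, y, z in degrees, a list of three; "jaw": the closure, from 0 (fully open) to 1 (shut). In form: [{"xyz": [x, y, z], "twist": [wx, wy, wz], "jaw": jaw}, ...]. A call has 1 to 10 rows; each row is the pose to reach, as a shift and turn from the pose commanded when the call began, along the tool's axes at that moment; what a row does not reach only later rows make up. A row lasts 1/12 s, in which the tool goes at most 41.7 mm and 7.16 degrees, less where a joint would pass 70% of its speed; a pose out of reach is approached as far as the arm can. A call with a gripper value outside its range is refused whole. The fingers move at their own pace and stop on an object; "newtons" is the grip in N (left out, the last holds). Time passes only in rows, so rows that repeat a pose let the fingers close. It gives the time, the measured TCP pose, the force, the opening and the grip force at its end, in the units of the state.
- env.get_obs(): the state, without advancing time (a new reading comes with each control period).
- env.read_camera(name): name is "side" or "top"; returns a dict with "img" (400x640x3 uint8, red, green, blue), "camera_matrix" (3x3 intrinsics, pixels), "R" (3x3) and "t" (3): a world point X has camera coordinates R X + t. Camera axes: x right, y down, z forward; pixel columns grow to the right and rows downward; lengths in m; the calibration is good to about 2 mm. A picture is of the moment at which its call begins. There is no depth.
- env.sign_off(): hands the job in; it is judged then, once.
The state is a dict: "time_s": time; "qpos": joint angles; "joint_velocities": joint speeds; "effort": joint torques, N m; "tool_pos": TCP position; "tool_rot": TCP orientation; "force": force on the tool from outside, world axes, zero at the start; "wrist_torque": the same for the moment, N m; "grip_width": finger opening in m; "grasp_force": force on a finger pad.
Only numpy, scipy, OpenCV 4.12 (cv2) and the standard library are available. Lean on these libraries where they do the work, as an engineer would, in place of code of your own. Each camera call takes 0.05 s, during which the arm holds its last target. There are 200 camera calls.

TASK

Load the stamping press: take the bare wooden tag blank from the grey board and lay it flat on the press's infeed table, in front of the guide's mouth. Then, with the push stick and never your fingers, feed it through the guide until it bears on the red stop beyond the ram, which you must feel for; press it firmly home there for a moment, but never shove so hard that the stop slips, and lay the push stick back on its cork mat. Leave everything else on the bench alone.

Things in the scene. Friction and masses are not known exactly. Their poses are not given: they have to be found in the camera images.
- blank: The bare, pale wooden tag blank, 60 x 24 x 12 mm, about 15 g, both faces and both ends alike. Origin at the centre of its underside; its x axis runs along the 60 mm length, y across the 24 mm width, z up. It starts flat on the grey board, in any of the three places there.
- blank_teal: A finished green-painted blank, same size and axes as the bare one, on the grey board. Leave it.
- blank_coral: A finished orange-painted blank, same size and axes as the bare one, on the grey board. Leave it.
- stick: Wooden push stick, 195 mm long, 110 g, lying upright along the mat. Origin at mid-length on its underside, x to its red-tipped end, z up. Front: a straight tongue 16 wide, 12 high, to x = +97.5 mm; its flat end pushes. Rear, x = -97.5 to -12.5: an upright grip 18 wide, top 48 mm above the underside, on a sole 36 wide, 8 high.
- stick_grip (a point): Point on the push stick's grip to hold it by, above its balance point: 33 mm behind the stick's origin, 33 mm above its underside. The grip is 18 mm wide (along the stick's y) and reaches 15 mm higher.
- mat: The cork mat where the push stick belongs, fixed, 250 mm (x) x 100 mm (y) x 3 mm; origin at the centre of its underside, so its top is 3 mm higher.
- press: Blue hand stamping press, bolted down. Origin on the bench straight below the ram; y is the feed direction, z up, x to its column. Head and ram stand 340 mm high, the lever 370; the head reaches 35 mm from the ram to -x and each side, underside 215 mm up. The blank slides on a level plate 40 mm above the bench. The stamp hangs 28 mm above the plate.
- infeed (a point): Centre of the free part of the aluminium infeed table, where the blank is laid lengthwise along the feed: press y = -158 mm, x = 0, z = 40 mm (its top). The table is 90 mm wide (x) and runs from y = -215 mm level into the guide; nothing stands on it before the flare at y = -116 mm.
- mouth (a point): Start of the narrow guide channel, on the plate: press y = -85 mm, x = 0, z = 40 mm. Two rails 14 mm high, 26 mm apart, run from here along y past the ram; before it they flare, 53 mm apart at y = -116 mm. A clear finger guard bridges the channel from y = -82 to -42 mm: 27 mm free height above the plate, 64 mm wide outside, top 70 mm above the bench.
- shoe_mid (a point): Middle of the sprung brass shoe in the front (-x) rail, y = -40 to +8 mm, with a sloped lead-in. It presses the blank with about 3 N against the back rail: entering it takes up to about 7 N of push, then the drag is about 2 to 5 N, far less than the stop gives. Once released, the blank is held where it was left.
- stop_range (a point): Middle of the setting range of the rigid red end stop, on the plate: press y = +29 mm, x = 0, z = 40 mm. The stop (24 mm wide, 17 high) fills the channel on a rod with a brass set-screw; its face may be set up to 13 mm either way along y and its place is not measured: feel for it. It is stiff; a firm press home is a push of 10 to 15 N, and over 20 N makes it slip.
- paint_white: White paint bottle, 34 mm across, 85 mm high, standing on the bench; origin under its centre. Leave it.
- paint_blue: Blue paint bottle, 34 mm across, 85 mm high, standing on the bench; origin under its centre. Leave it.
- mug: Terracotta mug, 80 mm across, 95 mm high; origin under its centre. Leave it.
- owl: Small owl figure on a wooden disc 64 mm across, 65 mm high overall; origin under its centre. Leave it.

How it is judged:
By the outcome, as a careful person would: the job done as asked, in the order asked, and still so for the second after the job is handed in, with the robot touching nothing.
It also fails if it takes over 72 s, if anything falls off the work surface, if the arm or the gripper's body presses on something with over 40 N, if the wrist force passes 120 N, or if a joint passes its speed limit or range.

## Working session

There is one attempt and no reset: what is moved stays moved. The work goes in short steps, Python scripts to look and compute and a tool call to move; the robot and the scene stay as the last step left them, time stands still between calls to the robot, and variables do not carry over. Pictures are saved under pics/ and viewed, at most 10 in all, crops included, and the job is handed in when it is done.

Besides the shell and the picture viewer there is one more tool, called by a JSON object that holds its "method" and its "body", one argument or row to a line. servo_tool: Moves the arm, as the interface text tells. Its arguments: {"type":"object","properties":{"plan":{"type":"array","items":{"type":"object","properties":{"xyz":{"type":"array","items":{"type":"number"}},"twist":{"type":"array","items":{"type":"number"}},"jaw":{"type":"number"}}}},"newtons":{"type":"number"}},"required":["plan"]}

```bash
mkdir -p pics; ls
python3 - <<'E'
from cell import env
import cv2,numpy as np
o=env.get_obs();print(o)
for n in("side","top"):
    c=env.read_camera(n);cv2.imwrite(f"pics/{n}0.png",c["img"][:,:,::-1]);np.savez(f"{n}.npz",K=c["camera_matrix"],R=c["R"],t=c["t"])
    print(n,c["camera_matrix"],c["R"],c["t"],-c["R"].T@c["t"])
E
```

```text
pics
{'time_s': 0.0, 'qpos': array([-76.19842772,  18.43832573,  -4.01356763,  83.17501142,
         1.29325089,  78.53902596,  -3.26220201]), 'joint_velocities': array([ 0.02617802, -0.02697503, -0.0525344 , -0.03193507,  0.01866928,
        0.03817907,  0.0389237 ]), 'effort': array([ 9.50611093e-05, -4.91298795e+01, -4.03780835e-01, -3.12517798e+01,
       -6.37466437e-02,  4.38224024e-02,  1.80315692e-04]), 'tool_pos': array([0.14614811, 0.63314841, 0.40366826]), 'tool_rot': array([-1.79892772e+02,  4.59362187e-03,  1.67003769e+02]), 'force': array([-0.46675543,  0.49375617, -0.27467503]), 'wrist_torque': array([-0.00350718, -0.06228535,  0.0009771 ]), 'grasp_force': 0.0, 'grip_width': 0.08720803896621594}
side [[377.16232117   0.         314.3752965 ]
 [  0.         377.16232117 199.76671671]
 [  0.           0.           1.        ]] [[ 0.74269476 -0.66942015 -0.01676771]
 [-0.49498854 -0.53196121 -0.68702519]
 [ 0.45098874  0.51854983 -0.72644011]] [-0.352421    0.31381469  1.1550397 ] [-0.103834   -0.66792612  1.04875647]
top [[439.40624448   0.         322.17346543]
 [  0.         439.40624448 199.26067052]
 [  0.           0.           1.        ]] [[-0.00665465 -0.99989775 -0.01265758]
 [-0.99832903  0.00736973 -0.05731345]
 [ 0.05740087  0.01225503 -0.99827599]] [0.0294806 0.4978013 1.2408098] [0.42594212 0.01060276 1.26757449]
```

View pics/top0.png

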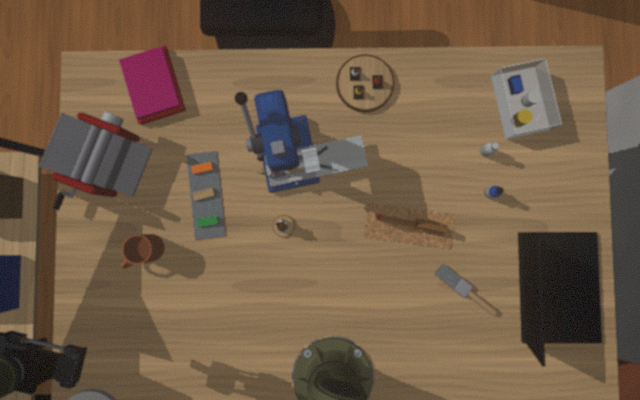

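View pics/side0.png

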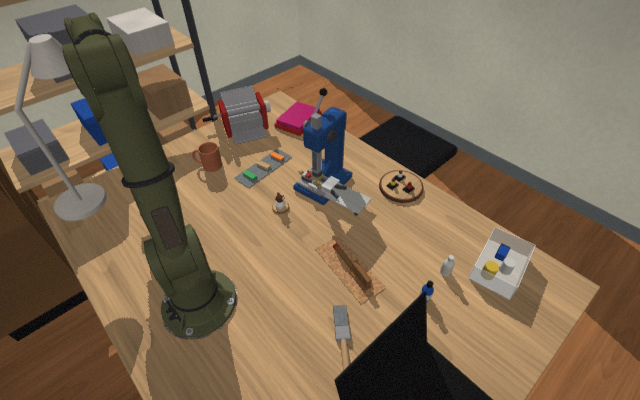

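Top view: bare blank near (204,194) between the orange and green ones, press infeed plate at about (345,155), stick on mat with its red tip at (377,217). The side view agrees. I'll zoom in next.

```bash
cat > h.py <<'E'
import numpy as np,cv2
C={n:np.load(f"{n}.npz") for n in("side","top")}
def ray(n,uv,z):
    c=C[n];p=np.linalg.inv(c["K"])@np.array([uv[0],uv[1],1.]);d=c["R"].T@p;o=-c["R"].T@c["t"]
    return o+d*(z-o[2])/d[2]
def proj(n,X):
    c=C[n];p=c["K"]@(c["R"]@np.array(X)+c["t"]);return p[:2]/p[2]
def two(us,ut):
    A=[];b=[]
    for n,uv in(("side",us),("top",ut)):
        c=C[n];P=c["K"]@np.c_[c["R"],c["t"]]
        for i in(0,1):
            r=uv[i]*P[2]-P[i];A.append(r[:3]);b.append(-r[3])
    return np.linalg.lstsq(np.array(A),np.array(b),rcond=None)[0]
E
python3 - <<'E'
import cv2
a=cv2.imread("pics/top0.png")[80:255,180:460];cv2.imwrite("pics/topc.png",cv2.resize(a,None,fx=2.857,fy=2.857,interpolation=cv2.INTER_CUBIC))
a=cv2.imread("pics/side0.png")[130:310,230:450];cv2.imwrite("pics/sidec.png",cv2.resize(a,None,fx=3.3,fy=3.3,interpolation=cv2.INTER_CUBIC))
E
```

```text
(no output)
```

View pics/topc.png

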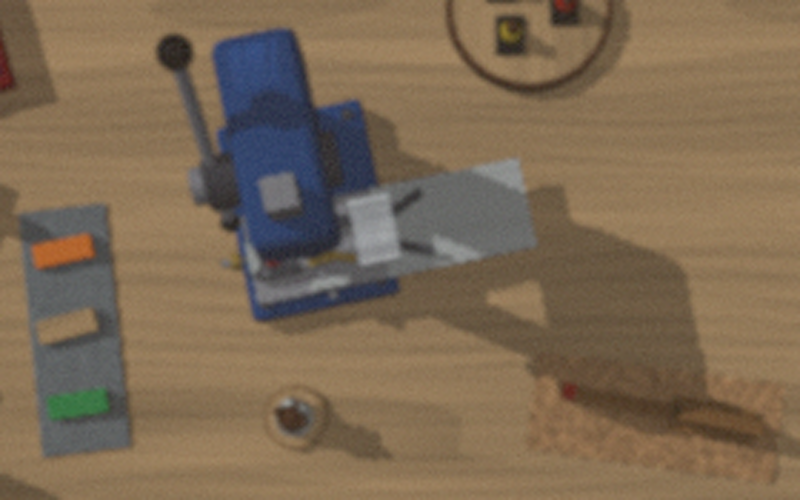

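View pics/sidec.png

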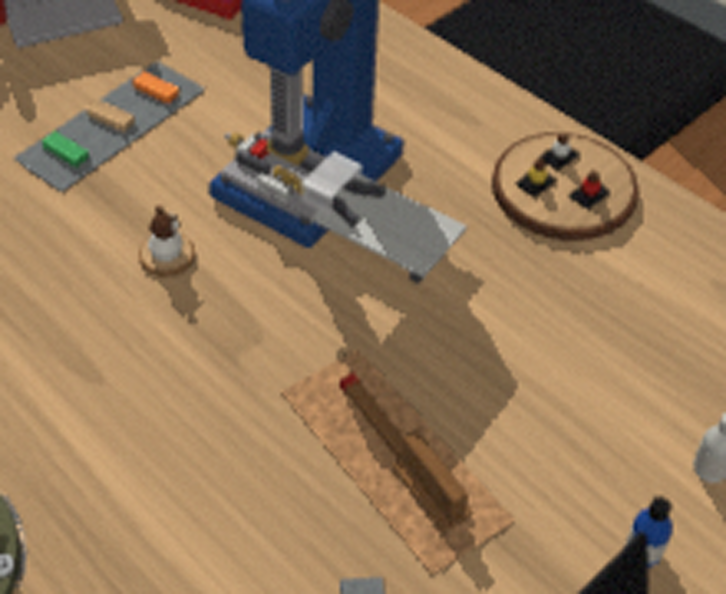

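Crops: bare blank at top-crop (67,326), side-crop (111,118). Infeed table end corners are at top-crop (520,158) and (535,243). Stick's red tip is at (569,390), and its grip top runs from (680,405) to (765,432).

Run:
```python
from h import *
T=lambda u,v:(180+u/2.857,80+v/2.857); S=lambda u,v:(230+u/3.3,130+v/3.3)
print("blank two",two(S(111,118),T(67,326)),"teal",two(S(66,149),T(78,403)),"cor",two(S(157,87),T(63,250)))
im=cv2.imread("pics/top0.png"); hsv=cv2.cvtColor(im,cv2.COLOR_BGR2HSV)
# bare blank on grey board
x0,y0=188,182;r=cv2.resize(hsv[y0:207,x0:222],None,fx=8,fy=8,interpolation=cv2.INTER_CUBIC)
m=((r[...,1]>70)&(r[...,2]>90)&(r[...,0]<25)).astype(np.uint8)
n,l,st,ce=cv2.connectedComponentsWithStats(m)
for i in range(1,n):
    if st[i,4]<1500: continue
    cs=cv2.findContours((l==i).astype(np.uint8),cv2.RETR_EXTERNAL,cv2.CHAIN_APPROX_NONE)[0][0]
    rc=cv2.boxPoints(cv2.minAreaRect(cs))/8+[x0-.44,y0-.44]
    w=np.array([ray("top",p,.018) for p in rc]);print(st[i],rc.round(1).tolist(),w.round(4).tolist(),"c",w.mean(0))
    e=[w[1]-w[0],w[2]-w[1]];print([ (np.linalg.norm(v),np.degrees(np.arctan2(v[1],v[0]))) for v in e])
# table: edge lines from grey mask
print("table corners",[ray("top",T(*p),.04).round(4) for p in((520,158),(535,243),(395,275),(390,185))])
print("table corners two",two(S(467,229),T(520,158)),two(S(418,274),T(535,243)))
print("tip",ray("top",T(569,390),.015),two(S(349,381),T(569,390)))
print("grip top",[ray("top",T(*p),.051).round(4) for p in((680,403),(765,430),(680,418),(758,440))])
print("grip rear",two(S(464,495),T(765,430)))
print("mat",[ray("top",T(*p),.003).round(4) for p in((540,350),(783,385),(775,482),(528,445))])
```

```text
blank two [0.51744122 0.36778805 0.00587655] teal [0.43955035 0.35464669 0.01082852] cor [0.59427252 0.37110753 0.01048727]
[   0    0   27  200 3220] [[187.6, 181.6], [190.8, 181.6], [190.8, 206.4], [187.6, 206.4]] [[0.5515, 0.4115, 0.018], [0.5514, 0.4021, 0.018], [0.48, 0.4014, 0.018], [0.4801, 0.4107, 0.018]] c [0.51574617 0.40642858 0.018     ]
[(np.float64(0.009352263689240697), np.float64(-90.45233225612414)), (np.float64(0.07135804808093042), np.float64(-179.39581303586743))]
[   41    49   171    99 11067] [[191.7, 192.4], [212.4, 187.0], [214.6, 195.4], [193.9, 200.8]] [[0.5202, 0.3992, 0.018], [0.5354, 0.3401, 0.018], [0.5112, 0.3335, 0.018], [0.4961, 0.3926, 0.018]] c [0.51570604 0.36636653 0.018     ]
[(np.float64(0.061058210830338695), np.float64(-75.64231542636071)), (np.float64(0.02506258965353604), np.float64(-164.87471916072604))]
table corners [array([ 0.6763, -0.0878,  0.04  ]), array([ 0.5918, -0.1015,  0.04  ]), array([0.5613, 0.0362, 0.04  ]), array([0.6506, 0.0406, 0.04  ])]
table corners two [ 0.67704795 -0.08840391  0.03916501] [ 0.590309   -0.10035005  0.04110613]
tip [ 0.44763309 -0.13579682  0.015     ] [ 0.44816622 -0.13630854  0.01428048]
grip top [array([ 0.4337, -0.2384,  0.051 ]), array([ 0.4072, -0.3196,  0.051 ]), array([ 0.4193, -0.2381,  0.051 ]), array([ 0.3976, -0.3126,  0.051 ])]
grip rear [ 0.40956255 -0.31964882  0.05788397]
mat [array([ 0.4883, -0.1086,  0.003 ]), array([ 0.4514, -0.3516,  0.003 ]), array([ 0.3546, -0.3414,  0.003 ]), array([ 0.393 , -0.0954,  0.003 ])]
```

Run:
```python
from h import *
im=cv2.GaussianBlur(cv2.imread("pics/top0.png"),(3,3),0)
x0,y0,k=300,125,6
b=cv2.resize(im[y0:195,x0:385],None,fx=k,fy=k,interpolation=cv2.INTER_CUBIC).astype(int)
d=b[...,2]-b[...,0]; V=b.max(2)
m=((d<0.22*V)).astype(np.uint8); m=cv2.morphologyEx(m,cv2.MORPH_OPEN,np.ones((9,9)))
n,l,st,ce=cv2.connectedComponentsWithStats(m);i=1+st[1:,4].argmax();m=l==i;print(st[i])
f=lambda c,r:((np.array(c)+.5)/k-.5+x0,(np.array(r)+.5)/k-.5+y0)
def fit(P):
    P=np.array(P,np.float32)
    for _ in range(3):
        vx,vy,a,c=cv2.fitLine(P,cv2.DIST_HUBER,0,.01,.01).ravel();r=(P[:,0]-a)*vy-(P[:,1]-c)*vx;P=P[abs(r)<max(.0015,2*r.std())] 
    s=np.sign(vy) if abs(vy)>abs(vx) else np.sign(vx)
    print(len(P),r.std(),np.degrees(np.arctan2(vy*s,vx*s)),a,c);return np.array([vx,vy])*s,np.array([a,c])
tp,bt,en=[],[],[]
for c in range(int((327-x0)*k),int((362-x0)*k)):
    r=np.flatnonzero(m[:,c])
    if len(r):tp.append(ray("top",f(c,r[0]-.5),.04)[:2]);bt.append(ray("top",f(c,r[-1]+.5),.04)[:2])
for r in range(int((140-y0)*k),int((162-y0)*k)):
    c=np.flatnonzero(m[r]);en.append(ray("top",f(c[-1]+.5,r),.04)[:2])
A=fit(tp);B=fit(bt);E=fit(en)
dirn=A[0]+B[0];dirn/=np.linalg.norm(dirn)
def isect(p,q):
    s=np.linalg.solve(np.c_[p[0],-q[0]],q[1]-p[1]);return p[1]+s[0]*p[0]
ca,cb=isect(A,E),isect(B,E);print(ca,cb,np.linalg.norm(ca-cb));
c=(ca+cb)/2;print("dir",np.degrees(np.arctan2(*dirn[::-1])),"end",c,"infeed",c+.057*dirn,"origin",c+.215*dirn)
cv2.imwrite("pics/m.png",np.vstack([m.astype(np.uint8)*255]))
```

```text
[    0     0   409   371 90451]
203 0.0005729726 101.53443 0.6694452 -0.037256196
210 0.0004108867 101.738106 0.5768672 -0.04582119
132 0.00020765213 10.715219 0.62694263 -0.09568798
[ 0.6793462  -0.08577181] [ 0.58873117 -0.10291862] 0.092223085
dir 101.63627 end [ 0.6340387  -0.09434521] infeed [ 0.6225419  -0.03851669] origin [0.5906736  0.11623605]
```

```bash
cat > go.py <<'E'
import sys,numpy as np
from scipy.spatial.transform import Rotation as Ro
from cell import env
o=env.get_obs();a=[float(v) for v in sys.argv[1:5]]
R=Ro.from_euler("xyz",o["tool_rot"],degrees=True);G=Ro.from_euler("xyz",[180,0,a[3]],degrees=True)
print("cm",(R.inv().apply(np.array(a[:3])-o["tool_pos"])*100).round(2),"twist",np.degrees((R.inv()*G).as_rotvec()).round(1),o["tool_pos"].round(4),o["tool_rot"].round(2),o["force"].round(1),round(o["time_s"],2))
E
python3 go.py 0.516 0.367 0.30 104.5
```

```text
cm [-42.02 -17.6   10.41] twist [-0.1  0.1 62.5] [0.1461 0.6332 0.4038] [-1.7990e+02  1.0000e-02  1.6701e+02] [ 0.3  0.  -0.1] 0.1
```

{"method": "servo_tool", "body": {
  "plan": [
    {"xyz":[-21,-8.8,4],"twist":[0,0,31],"jaw":0.4},
    {"xyz":[-21,-8.8,4],"twist":[0,0,31],"jaw":0.4},
    {"xyz":[-21,-8.8,4],"twist":[0,0,31],"jaw":0.4},
    {"xyz":[-21,-8.8,4],"twist":[0,0,31],"jaw":0.4},
    {"xyz":[-42,-17.6,10.4],"twist":[0,0,62.5],"jaw":0.4},
    {"xyz":[-42,-17.6,10.4],"twist":[0,0,62.5],"jaw":0.4},
    {"xyz":[-42,-17.6,10.4],"twist":[0,0,62.5],"jaw":0.4},
    {"xyz":[-42,-17.6,10.4],"twist":[0,0,62.5],"jaw":0.4},
    {"xyz":[-42,-17.6,10.4],"twist":[0,0,62.5],"jaw":0.4},
    {"xyz":[-42,-17.6,10.4],"twist":[0,0,62.5],"jaw":0.4}
  ]
}}

```text
time_s: 0.93
tool_pos: [0.4771, 0.3946, 0.3127]
tool_rot: [-180.0, 0.0, 104.3]
force: [-0.3, 0.5, -0.1]
grip_width: 0.0524
grasp_force: 0.0
```

```bash
python3 go.py 0.516 0.367 0.20 104.5
```

```text
cm [-3.64  3.09 11.27] twist [-0.   0.  -0.2] [0.4771 0.3946 0.3127] [-1.7999e+02  1.0000e-02  1.0429e+02] [-0.3  0.5 -0.1] 0.93
```

{"method": "servo_tool", "body": {
  "plan": [
    {"xyz":[-3.6,3.1,3],"twist":[0,0,0],"jaw":0.4},
    {"xyz":[-3.6,3.1,7],"twist":[0,0,0],"jaw":0.4},
    {"xyz":[-3.6,3.1,11.3],"twist":[0,0,0],"jaw":0.4},
    {"xyz":[-3.6,3.1,11.3],"twist":[0,0,0],"jaw":0.4},
    {"xyz":[-3.6,3.1,11.3],"twist":[0,0,0],"jaw":0.4}
  ]
}}

```text
time_s: 1.35
tool_pos: [0.5131, 0.368, 0.1964]
tool_rot: [-179.5, 0.2, 104.5]
force: [-1.0, 0.4, 0.5]
grip_width: 0.0523
grasp_force: 0.0
```

```bash
python3 go.py 0.516 0.367 0.189 104.5
python3 - <<'E'
from cell import env
import cv2
c=env.read_camera("side");cv2.imwrite("pics/s1.png",cv2.resize(c["img"][110:210,220:340,::-1],None,fx=5,fy=5,interpolation=cv2.INTER_CUBIC))
E
```

```text
cm [-0.17  0.26  0.74] twist [-0.5  0.2  0. ] [0.5131 0.368  0.1964] [-179.54    0.2   104.51] [-1.   0.4  0.5] 1.35
```

View pics/s1.png

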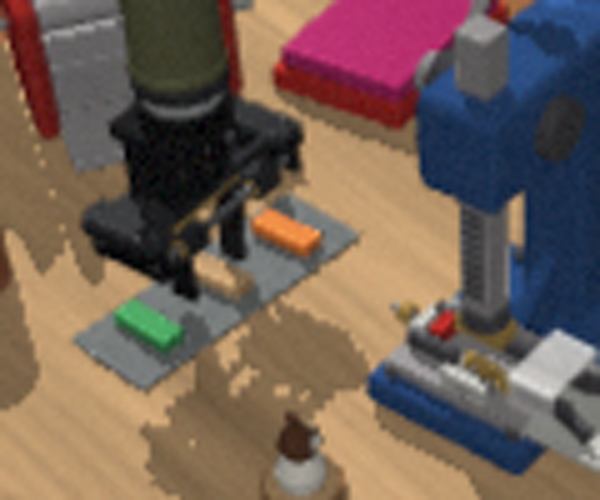

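The fingers straddle the bare blank (crop ~(222,275)) and stand clear of both painted ones. I'll descend and grip.

{"method": "servo_tool", "body": {
  "plan": [
    {"xyz":[-0.1,0.2,0.7],"twist":[0,0,0],"jaw":0.4},
    {"xyz":[-0.1,0.2,0.7],"twist":[0,0,0],"jaw":0.4},
    {"xyz":[-0.1,0.2,0.7],"twist":[0,0,0],"jaw":0.9},
    {"xyz":[-0.1,0.2,0.7],"twist":[0,0,0],"jaw":0.9},
    {"xyz":[-0.1,0.2,0.7],"twist":[0,0,0],"jaw":0.9},
    {"xyz":[-0.1,0.2,0.7],"twist":[0,0,0],"jaw":0.9},
    {"xyz":[-0.1,0.2,0.7],"twist":[0,0,0],"jaw":0.9}
  ],
  "newtons": 15
}}

```text
time_s: 1.98
tool_pos: [0.5172, 0.3687, 0.194]
tool_rot: [180.0, -0.0, 104.5]
force: [-0.3, 0.0, -0.0]
grip_width: 0.0267
grasp_force: 0.0
```

{"method": "servo_tool", "body": {
  "plan": [
    {"xyz":[0,0,0],"twist":[0,0,0],"jaw":0.5},
    {"xyz":[0,0,0.5],"twist":[0,0,0],"jaw":0.5},
    {"xyz":[0,0,0.5],"twist":[0,0,0],"jaw":0.5},
    {"xyz":[0,0,0.5],"twist":[0,0,0],"jaw":0.95},
    {"xyz":[0,0,0.5],"twist":[0,0,0],"jaw":0.95},
    {"xyz":[0,0,0.5],"twist":[0,0,0],"jaw":0.95},
    {"xyz":[0,0,0.5],"twist":[0,0,0],"jaw":0.95},
    {"xyz":[0,0,0.5],"twist":[0,0,0],"jaw":0.95},
    {"xyz":[0,0,0.5],"twist":[0,0,0],"jaw":0.95}
  ]
}}

```text
time_s: 2.73
tool_pos: [0.5172, 0.3686, 0.1885]
tool_rot: [180.0, -0.0, 104.5]
force: [0.3, 0.1, -0.1]
grip_width: 0.0237
grasp_force: 15.0
```

{"method": "servo_tool", "body": {
  "plan": [
    {"xyz":[0,0,-4],"twist":[0,0,0],"jaw":0.95},
    {"xyz":[0,0,-8],"twist":[0,0,0],"jaw":0.95},
    {"xyz":[0,0,-12],"twist":[0,0,0],"jaw":0.95},
    {"xyz":[-22.1,-13.7,-14],"twist":[0,0,3],"jaw":0.95},
    {"xyz":[-22.1,-13.7,-14],"twist":[0,0,3],"jaw":0.95},
    {"xyz":[-22.1,-13.7,-14],"twist":[0,0,3],"jaw":0.95},
    {"xyz":[-22.1,-13.7,-14],"twist":[0,0,3],"jaw":0.95},
    {"xyz":[-22.1,-13.7,-14],"twist":[0,0,3],"jaw":0.95},
    {"xyz":[-22.1,-13.7,-14],"twist":[0,0,3],"jaw":0.95},
    {"xyz":[-22.1,-13.7,-14],"twist":[0,0,3],"jaw":0.95}
  ]
}}

```text
time_s: 3.57
tool_pos: [0.4386, 0.1141, 0.3287]
tool_rot: [-179.9, 0.0, 101.1]
force: [0.2, 0.6, -1.0]
grip_width: 0.0242
grasp_force: 15.0
```

```bash
python3 go.py 0.47 -0.08 0.33 101.5;python3 go.py 0.6227 -0.0385 0.30 101.5
```

```text
cm [-19.65  -0.66  -0.12] twist [-0.1  0.  -0.4] [0.4386 0.1141 0.3287] [-1.7994e+02  2.0000e-02  1.0112e+02] [ 0.2  0.6 -1. ] 3.57
cm [-18.52  15.12   2.87] twist [-0.1  0.  -0.4] [0.4386 0.1141 0.3287] [-1.7994e+02  2.0000e-02  1.0112e+02] [ 0.2  0.6 -1. ] 3.57
```

{"method": "servo_tool", "body": {
  "plan": [
    {"xyz":[-19.6,-0.6,0],"twist":[0,0,0],"jaw":0.95},
    {"xyz":[-19.6,-0.6,0],"twist":[0,0,0],"jaw":0.95},
    {"xyz":[-19.6,-0.6,0],"twist":[0,0,0],"jaw":0.95},
    {"xyz":[-19.6,-0.6,0],"twist":[0,0,0],"jaw":0.95},
    {"xyz":[-19.6,-0.6,0],"twist":[0,0,0],"jaw":0.95},
    {"xyz":[-18.5,15.1,3],"twist":[0,0,0],"jaw":0.95},
    {"xyz":[-18.5,15.1,3],"twist":[0,0,0],"jaw":0.95},
    {"xyz":[-18.5,15.1,3],"twist":[0,0,0],"jaw":0.95},
    {"xyz":[-18.5,15.1,3],"twist":[0,0,0],"jaw":0.95},
    {"xyz":[-18.5,15.1,3],"twist":[0,0,0],"jaw":0.95}
  ]
}}

```text
time_s: 4.4
tool_pos: [0.6293, -0.0261, 0.2944]
tool_rot: [-179.9, 0.1, 101.8]
force: [-1.1, 0.6, -0.6]
grip_width: 0.0239
grasp_force: 15.0
```

```bash
python3 go.py 0.6227 -0.0385 0.235 101.5
```

```text
cm [-1.07 -0.89  5.94] twist [-0.1  0.1  0.3] [ 0.6293 -0.0261  0.2944] [-1.7989e+02  1.0000e-01  1.0184e+02] [-1.1  0.6 -0.6] 4.4
```

{"method": "servo_tool", "body": {
  "plan": [
    {"xyz":[-1.1,-0.7,2],"twist":[0,0,0],"jaw":0.95},
    {"xyz":[-1.1,-0.7,5],"twist":[0,0,0],"jaw":0.95},
    {"xyz":[-1.1,-0.7,5.8],"twist":[0,0,0],"jaw":0.95},
    {"xyz":[-1.1,-0.7,5.8],"twist":[0,0,0],"jaw":0.95},
    {"xyz":[-1.1,-0.7,5.8],"twist":[0,0,0],"jaw":0.95},
    {"xyz":[-1.1,-0.7,5.8],"twist":[0,0,0],"jaw":0.95}
  ]
}}

```text
time_s: 4.9
tool_pos: [0.6208, -0.0426, 0.2422]
tool_rot: [179.8, -0.0, 101.5]
force: [-0.4, 0.2, 0.5]
grip_width: 0.0238
grasp_force: 15.0
```

```bash
python3 go.py 0.6227 -0.0385 0.226 101.5
```

```text
cm [0.37 0.26 1.62] twist [ 0.2 -0.   0. ] [ 0.6208 -0.0426  0.2422] [179.84  -0.   101.54] [-0.4  0.2  0.5] 4.9
```

{"method": "servo_tool", "body": {
  "plan": [
    {"xyz":[0.3,0.25,0.7],"twist":[0,0,0],"jaw":0.95},
    {"xyz":[0.3,0.25,1.3],"twist":[0,0,0],"jaw":0.95},
    {"xyz":[0.3,0.25,1.5],"twist":[0,0,0],"jaw":0.95},
    {"xyz":[0.3,0.25,1.5],"twist":[0,0,0],"jaw":0.95},
    {"xyz":[0.3,0.25,1.5],"twist":[0,0,0],"jaw":0.95}
  ]
}}

```text
time_s: 5.32
tool_pos: [0.6219, -0.0395, 0.2253]
tool_rot: [-180.0, -0.0, 101.5]
force: [0.1, -0.3, -0.2]
grip_width: 0.0236
grasp_force: 15.0
```

{"method": "servo_tool", "body": {
  "plan": [
    {"xyz":[0,0,0.1],"twist":[0,0,0],"jaw":0.95},
    {"xyz":[0,0,0.1],"twist":[0,0,0],"jaw":0.95}
  ]
}}

```text
time_s: 5.48
tool_pos: [0.622, -0.0397, 0.2245]
tool_rot: [180.0, 0.0, 101.5]
force: [-0.6, 0.1, -0.0]
grip_width: 0.0239
grasp_force: 15.0
```

{"method": "servo_tool", "body": {
  "plan": [
    {"xyz":[0,0,0.1],"twist":[0,0,0],"jaw":0.95},
    {"xyz":[0,0,0.1],"twist":[0,0,0],"jaw":0.95}
  ]
}}

```text
time_s: 5.65
tool_pos: [0.6221, -0.0398, 0.2245]
tool_rot: [180.0, -0.0, 101.5]
force: [-2.5, -0.0, 4.9]
grip_width: 0.0237
grasp_force: 15.0
```

{"method": "servo_tool", "body": {
  "plan": [
    {"xyz":[0,0,0.1],"twist":[0,0,0],"jaw":0.95},
    {"xyz":[0,0,0.1],"twist":[0,0,0],"jaw":0.95}
  ]
}}

```text
time_s: 5.82
tool_pos: [0.6221, -0.0399, 0.2245]
tool_rot: [180.0, -0.1, 101.5]
force: [-4.1, 0.4, 10.6]
grip_width: 0.024
grasp_force: 15.0
```

Blank is down on the table (about 5 N per mm of command). I'll ease off, release and lift.

{"method": "servo_tool", "body": {
  "plan": [
    {"xyz":[0,0,-0.2],"twist":[0,0,0],"jaw":0.95},
    {"xyz":[0,0,-0.2],"twist":[0,0,0],"jaw":0.5},
    {"xyz":[0,0,-0.2],"twist":[0,0,0],"jaw":0.5},
    {"xyz":[0,0,-0.2],"twist":[0,0,0],"jaw":0.5},
    {"xyz":[0,0,-2],"twist":[0,0,0],"jaw":0.5},
    {"xyz":[0,0,-6],"twist":[0,0,0],"jaw":0.5},
    {"xyz":[0,0,-10],"twist":[0,0,0],"jaw":0.5},
    {"xyz":[-16,-6,-10],"twist":[0,0,0],"jaw":0.5},
    {"xyz":[-16,-14,-10],"twist":[0,0,10],"jaw":0.5},
    {"xyz":[-16,-14,-10],"twist":[0,0,20],"jaw":0.5}
  ]
}}

```text
time_s: 6.65
tool_pos: [0.5681, -0.1504, 0.3231]
tool_rot: [179.9, 0.0, 87.0]
force: [-0.1, -0.9, -0.4]
grip_width: 0.0437
grasp_force: 0.0
```

```bash
python3 go.py 0.417 -0.257 0.30 75.5
```

```text
cm [-11.44 -14.52   2.3 ] twist [ 0.1  0.  11.5] [ 0.5681 -0.1504  0.3231] [1.7989e+02 5.0000e-02 8.6960e+01] [-0.1 -0.9 -0.4] 6.65
```

{"method": "servo_tool", "body": {
  "plan": [
    {"xyz":[-11.4,-14.5,2],"twist":[0,0,11.5],"jaw":0.5},
    {"xyz":[-11.4,-14.5,2],"twist":[0,0,11.5],"jaw":0.5},
    {"xyz":[-11.4,-14.5,2],"twist":[0,0,11.5],"jaw":0.5},
    {"xyz":[-11.4,-14.5,2],"twist":[0,0,11.5],"jaw":0.5},
    {"xyz":[-11.4,-14.5,2],"twist":[0,0,11.5],"jaw":0.5},
    {"xyz":[-11.4,-14.5,2],"twist":[0,0,11.5],"jaw":0.5},
    {"xyz":[-11.4,-14.5,2],"twist":[0,0,11.5],"jaw":0.5}
  ]
}}

```text
time_s: 7.23
tool_pos: [0.4172, -0.2566, 0.3025]
tool_rot: [179.9, -0.1, 75.6]
force: [0.6, 1.3, 0.7]
grip_width: 0.0434
grasp_force: 0.0
```

```bash
python3 go.py 0.417 -0.257 0.25 75.5
python3 - <<'E'
from cell import env
import cv2
c=env.read_camera("side");cv2.imwrite("pics/s2.png",cv2.resize(c["img"][140:320,230:440,::-1],None,fx=3.3,fy=3.3,interpolation=cv2.INTER_CUBIC))
c=env.read_camera("top");cv2.imwrite("pics/t2.png",c["img"][:,:,::-1])
E
```

```text
cm [-0.05 -0.02  5.25] twist [ 0.1 -0.1  0.1] [ 0.4172 -0.2566  0.3025] [ 1.7995e+02 -9.0000e-02  7.5550e+01] [0.6 1.3 0.7] 7.23
```

View pics/s2.png

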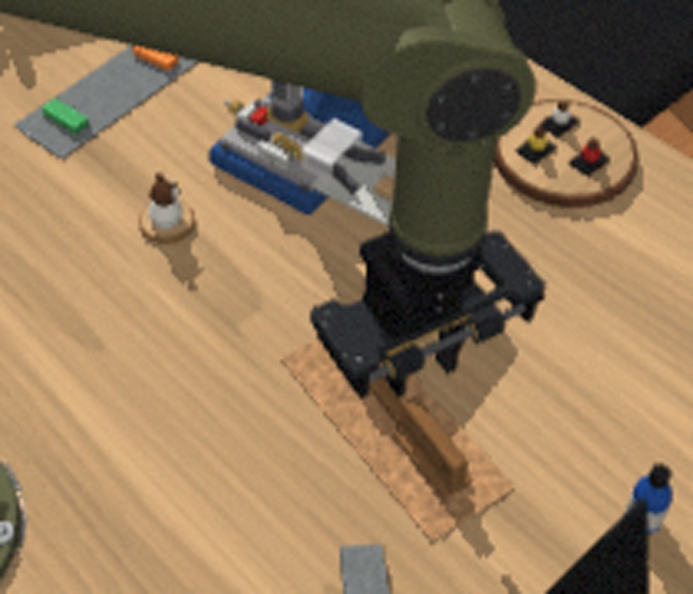

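The gripper is squarely above the stick's grip (crop ~(425,430)). Descend and grip.

{"method": "servo_tool", "body": {
  "plan": [
    {"xyz":[0,0,4],"twist":[0,0,0],"jaw":0.5},
    {"xyz":[0,0,7],"twist":[0,0,0],"jaw":0.5},
    {"xyz":[0,0,9.5],"twist":[0,0,0],"jaw":0.5},
    {"xyz":[0,0,10.2],"twist":[0,0,0],"jaw":0.5},
    {"xyz":[0,0,10.2],"twist":[0,0,0],"jaw":0.5},
    {"xyz":[0,0,10.2],"twist":[0,0,0],"jaw":0.5}
  ]
}}

```text
time_s: 7.83
tool_pos: [0.4188, -0.2559, 0.2009]
tool_rot: [180.0, 0.1, 75.8]
force: [0.2, 0.6, 1.0]
grip_width: 0.0437
grasp_force: 0.0
```

{"method": "servo_tool", "body": {
  "plan": [
    {"xyz":[0,0,0],"twist":[0,0,0],"jaw":1},
    {"xyz":[0,0,0],"twist":[0,0,0],"jaw":1},
    {"xyz":[0,0,0],"twist":[0,0,0],"jaw":1},
    {"xyz":[0,0,0],"twist":[0,0,0],"jaw":1},
    {"xyz":[0,0,0],"twist":[0,0,0],"jaw":1},
    {"xyz":[0,0,0],"twist":[0,0,0],"jaw":1},
    {"xyz":[0,0,0],"twist":[0,0,0],"jaw":1}
  ],
  "newtons": 40
}}

```text
time_s: 8.42
tool_pos: [0.4183, -0.2563, 0.2012]
tool_rot: [179.9, -0.0, 75.7]
force: [-0.1, 1.2, 6.8]
grip_width: 0.0177
grasp_force: 39.9
```

{"method": "servo_tool", "body": {
  "plan": [
    {"xyz":[0,0,-2],"twist":[0,0,0],"jaw":1},
    {"xyz":[0,0,-6],"twist":[0,0,0],"jaw":1},
    {"xyz":[0,0,-9.5],"twist":[0,0,0],"jaw":1},
    {"xyz":[4,8,-9.5],"twist":[0,0,-10],"jaw":1},
    {"xyz":[10.4,22,-9.5],"twist":[0,0,-25.8],"jaw":1},
    {"xyz":[10.4,22,-9.5],"twist":[0,0,-25.8],"jaw":1},
    {"xyz":[10.4,22,-9.5],"twist":[0,0,-25.8],"jaw":1},
    {"xyz":[10.4,22,-9.5],"twist":[0,0,-25.8],"jaw":1},
    {"xyz":[10.4,22,-9.5],"twist":[0,0,-25.8],"jaw":1},
    {"xyz":[10.4,22,-9.5],"twist":[0,0,-25.8],"jaw":1}
  ],
  "newtons": 55
}}

```text
time_s: 9.25
tool_pos: [0.6626, -0.2045, 0.2926]
tool_rot: [180.0, -0.0, 101.9]
force: [-0.1, 0.8, -2.4]
grip_width: 0.0177
grasp_force: 54.9
```

{"method": "servo_tool", "body": {
  "plan": [
    {"xyz":[0,0,0],"twist":[0,0,0],"jaw":1},
    {"xyz":[0,0,0],"twist":[0,0,0],"jaw":1}
  ]
}}

```text
time_s: 9.42
tool_pos: [0.6558, -0.2103, 0.2943]
tool_rot: [-179.8, -0.0, 101.4]
force: [-1.4, -0.3, -1.3]
grip_width: 0.0178
grasp_force: 54.9
```

```bash
python3 go.py 0.6572 -0.209 0.240 101.5
python3 - <<'E'
from cell import env
import cv2,numpy as np
c=env.read_camera("side");a=cv2.resize(c["img"][150:270,290:410,::-1],None,fx=4.5,fy=4.5,interpolation=cv2.INTER_CUBIC);cv2.imwrite("pics/s3.png",a)
c=env.read_camera("top");b=cv2.resize(c["img"][110:230,290:410,::-1],None,fx=4.5,fy=4.5,interpolation=cv2.INTER_CUBIC);cv2.imwrite("pics/t3.png",c["img"][:,:,::-1])
cv2.imwrite("pics/b3.png",cv2.resize(np.hstack([a,b]),(800,400)))
E
```

```text
cm [0.1  0.18 5.43] twist [-0.2 -0.  -0.1] [ 0.6558 -0.2103  0.2943] [-1.7983e+02 -1.0000e-02  1.0144e+02] [-1.4 -0.3 -1.3] 9.42
```

View pics/b3.png

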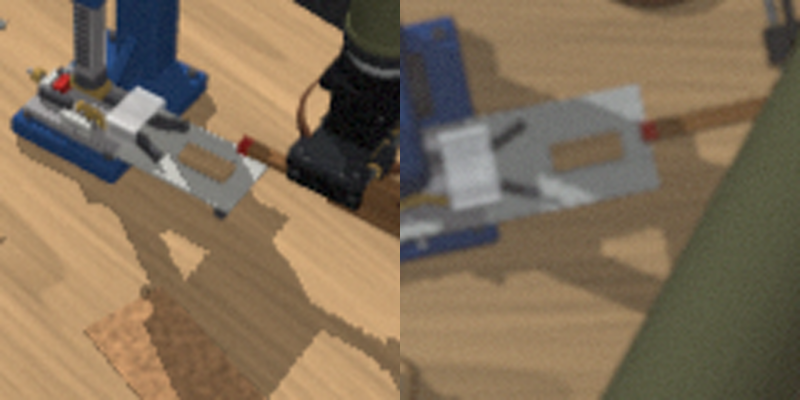

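Blank lies aligned on the table (top panel ~(586,151)). The stick's red tip is behind it at (649,130), still raised. Computing the offsets.

Run:
```python
from h import *
f=np.array([-.1994,.9799]);n=np.array([.9799,.1994]);I=np.array([.6225,-.0385])
F=lambda u,v:(290+(u-400)/3.333,110+v/3.333); S=lambda u,v:(290+u/3.333,150+v/3.333)
def rel(nm,X):print(nm,X.round(4),"y %.1f x %.1f mm"%(((X[:2]-I)@f)*1000,((X[:2]-I)@n)*1000))
rel("blank",ray("top",F(587,151),.052)); rel("blank2",two(S(207,163),F(587,151)))
im=cv2.imread("pics/t3.png");h=cv2.cvtColor(im,cv2.COLOR_BGR2HSV)[140:160,355:375]
m=((h[...,1]>140)&((h[...,0]<6)|(h[...,0]>172))).astype(np.uint8);ys,xs=np.nonzero(m);print(len(xs))
uv=(xs.mean()+355,ys.mean()+140);print(uv)
rel("tip",ray("top",uv,.108));rel("tip2",two(S(245,147),uv))
rel("tool",np.array([.6558,-.2103]))
```

```text
blank [ 0.618 -0.042  0.052] y -2.5 x -5.1 mm
blank2 [ 0.6197 -0.0431  0.0478] y -3.9 x -3.6 mm
11
(np.float64(364.3636363636364), np.float64(149.0))
tip [ 0.6256 -0.0882  0.108 ] y -49.3 x -6.9 mm
tip2 [ 0.6269 -0.0889  0.1026] y -50.3 x -5.8 mm
tool [ 0.6558 -0.2103] y -175.0 x -1.6 mm
```

Run:
```python
from h import *
f=np.array([-.1994,.9799]);n=np.array([.9799,.1994]);I=np.array([.6225,-.0385])
im=cv2.GaussianBlur(cv2.imread("pics/t3.png"),(3,3),0);k=6;x0,y0=300,125
b=cv2.resize(im[y0:185,x0:400],None,fx=k,fy=k,interpolation=cv2.INTER_CUBIC).astype(int)
w=((b[...,2]-b[...,0])>0.22*b.max(2)).astype(np.uint8)   # wood coloured
F=lambda c,r:((c+.5)/k-.5+x0,(r+.5)/k-.5+y0)
xr=lambda u,z:((ray("top",u,z)[:2]-I)@n)*1000
for U in range(336,357,3):
    c=int((U-x0)*k);col=w[:,c];ch=np.flatnonzero(np.diff(col))
    print(U,[(round(xr(F(c,r+.5),.04),1),round(xr(F(c,r+.5),.052),1)) for r in ch])
print("stick")
for U in range(366,378,2):
    c=int((U-x0)*k);g=b[:,c].sum(1);print(U,g[int(15*k):int(33*k):3].tolist())
```

```text
336 [(np.float64(46.2), np.float64(44.0)), (np.float64(8.2), np.float64(6.4)), (np.float64(-5.2), np.float64(-6.9)), (np.float64(-6.1), np.float64(-7.8)), (np.float64(-7.5), np.float64(-9.2)), (np.float64(-46.6), np.float64(-48.0))]
339 [(np.float64(45.4), np.float64(43.2)), (np.float64(9.3), np.float64(7.4)), (np.float64(-13.8), np.float64(-15.5)), (np.float64(-46.5), np.float64(-47.9))]
342 [(np.float64(45.0), np.float64(42.8)), (np.float64(8.9), np.float64(7.0)), (np.float64(-13.7), np.float64(-15.4)), (np.float64(-46.9), np.float64(-48.2))]
345 [(np.float64(46.0), np.float64(43.8)), (np.float64(9.5), np.float64(7.6)), (np.float64(-13.6), np.float64(-15.3)), (np.float64(-46.8), np.float64(-48.1))]
348 [(np.float64(46.6), np.float64(44.4)), (np.float64(9.6), np.float64(7.7)), (np.float64(-13.1), np.float64(-14.7)), (np.float64(-46.7), np.float64(-48.0))]
351 [(np.float64(46.7), np.float64(44.5)), (np.float64(9.2), np.float64(7.3)), (np.float64(-13.5), np.float64(-15.1)), (np.float64(-46.2), np.float64(-47.5))]
354 [(np.float64(46.3), np.float64(44.1)), (np.float64(9.3), np.float64(
[... 502 characters left out ...]
 356, 342, 317, 290, 259, 235, 216, 207, 204, 206, 209, 210, 214, 215, 221, 230, 244, 257, 272, 281, 290, 295, 300, 301, 302, 301, 298, 297, 294]
372 [387, 384, 381, 377, 375, 368, 363, 348, 331, 303, 275, 245, 221, 204, 200, 201, 204, 208, 207, 210, 213, 224, 236, 251, 263, 276, 284, 293, 300, 304, 306, 305, 304, 300, 297, 294]
374 [387, 385, 383, 377, 375, 368, 360, 343, 323, 296, 274, 250, 232, 220, 212, 208, 205, 207, 207, 213, 222, 235, 248, 264, 275, 283, 289, 293, 297, 302, 304, 305, 305, 300, 297, 294]
376 [387, 384, 382, 376, 370, 358, 346, 327, 309, 290, 276, 264, 255, 250, 247, 244, 244, 241, 239, 240, 243, 251, 262, 276, 283, 286, 287, 289, 292, 296, 299, 300, 301, 299, 297, 294]
```

```bash
python3 go.py 0.6613 -0.2092 0.240 101.5
```

```text
cm [0.05 0.64 5.53] twist [-0.1 -0.  -0.1] [ 0.6552 -0.2109  0.2953] [-1.7994e+02 -2.0000e-02  1.0135e+02] [ 0.  -0.6 -1.3] 9.52
```

{"method": "servo_tool", "body": {
  "plan": [
    {"xyz":[0,0.6,2],"twist":[0,0,-0.1],"jaw":1},
    {"xyz":[0,0.6,4],"twist":[0,0,-0.1],"jaw":1},
    {"xyz":[0,0.6,5],"twist":[0,0,-0.1],"jaw":1},
    {"xyz":[0,0.6,5.3],"twist":[0,0,-0.1],"jaw":1},
    {"xyz":[0,0.6,5.3],"twist":[0,0,-0.1],"jaw":1},
    {"xyz":[0,0.6,5.3],"twist":[0,0,-0.1],"jaw":1},
    {"xyz":[0,0.6,5.3],"twist":[0,0,-0.1],"jaw":1}
  ]
}}

```text
time_s: 10.1
tool_pos: [0.6627, -0.2091, 0.244]
tool_rot: [179.9, 0.1, 101.6]
force: [-0.6, -0.5, -0.7]
grip_width: 0.0177
grasp_force: 54.9
```

```bash
python3 go.py 0.6613 -0.2092 0.239 101.5
```

```text
cm [ 0.01 -0.14  0.5 ] twist [0.1 0.1 0.1] [ 0.6627 -0.2091  0.244 ] [1.7988e+02 5.0000e-02 1.0156e+02] [-0.6 -0.5 -0.7] 10.1
```

{"method": "servo_tool", "body": {
  "plan": [
    {"xyz":[0,-0.1,0.3],"twist":[0,0,0],"jaw":1},
    {"xyz":[0,-0.1,0.45],"twist":[0,0,0],"jaw":1},
    {"xyz":[0,-0.1,0.45],"twist":[0,0,0],"jaw":1},
    {"xyz":[0.5,-0.1,0.45],"twist":[0,0,0],"jaw":1},
    {"xyz":[1,-0.1,0.45],"twist":[0,0,0],"jaw":1},
    {"xyz":[1,-0.1,0.45],"twist":[0,0,0],"jaw":1}
  ]
}}

```text
time_s: 10.6
tool_pos: [0.6597, -0.1973, 0.238]
tool_rot: [180.0, -0.1, 101.7]
force: [-0.3, 0.6, 0.1]
grip_width: 0.0176
grasp_force: 54.9
```

{"method": "servo_tool", "body": {
  "plan": [
    {"xyz":[1,0,0],"twist":[0,0,0],"jaw":1},
    {"xyz":[2,0,0],"twist":[0,0,0],"jaw":1},
    {"xyz":[3,0,0],"twist":[0,0,0],"jaw":1},
    {"xyz":[4,0,0],"twist":[0,0,0],"jaw":1},
    {"xyz":[4,0,0],"twist":[0,0,0],"jaw":1}
  ]
}}

```text
time_s: 11.02
tool_pos: [0.6517, -0.1561, 0.2379]
tool_rot: [180.0, -0.2, 101.8]
force: [-1.0, 2.6, 0.8]
grip_width: 0.0176
grasp_force: 54.9
```

```bash
cat > st.py <<'E'
from cell import env
import numpy as np
o=env.get_obs();f=np.array([-.1994,.9799]);n=np.array([.9799,.1994]);d=o["tool_pos"][:2]-[.6225,-.0385]
print("tool y %.1f x %.1f z %.1f"%(d@f*1e3,d@n*1e3,o["tool_pos"][2]*1e3),"F feed %.1f lat %.1f z %.1f"%(o["force"][:2]@f,o["force"][:2]@n,o["force"][2]),o["tool_rot"].round(2),round(o["time_s"],2))
E
python3 st.py
```

```text
tool y -121.0 x 5.2 z 237.9 F feed 2.8 lat -0.4 z 0.8 [ 1.7998e+02 -1.6000e-01  1.0180e+02] 11.02
```

{"method": "servo_tool", "body": {
  "plan": [
    {"xyz":[0.5,-0.1,-0.05],"twist":[0,0,0.3],"jaw":1},
    {"xyz":[1,-0.1,-0.05],"twist":[0,0,0.3],"jaw":1},
    {"xyz":[1.5,-0.1,-0.05],"twist":[0,0,0.3],"jaw":1},
    {"xyz":[2,-0.1,-0.05],"twist":[0,0,0.3],"jaw":1},
    {"xyz":[2,-0.1,-0.05],"twist":[0,0,0.3],"jaw":1}
  ]
}}

```text
time_s: 11.43
tool_pos: [0.6465, -0.139, 0.2383]
tool_rot: [-180.0, -0.1, 101.4]
force: [0.3, 0.7, -1.1]
grip_width: 0.0176
grasp_force: 54.9
```

```bash
python3 st.py
python3 - <<'E'
from cell import env
import cv2,numpy as np
c=env.read_camera("side");a=cv2.resize(c["img"][160:220,290:370,::-1],(400,300),interpolation=cv2.INTER_CUBIC)
c=env.read_camera("top");b=cv2.resize(c["img"][130:190,300:380,::-1],(400,300),interpolation=cv2.INTER_CUBIC);cv2.imwrite("pics/t4.png",c["img"][:,:,::-1])
cv2.imwrite("pics/b4.png",np.hstack([a,b]))
E
```

```text
tool y -103.3 x 3.4 z 238.3 F feed 0.6 lat 0.4 z -1.1 [-1.7999e+02 -7.0000e-02  1.0135e+02] 11.43
```

View pics/b4.png

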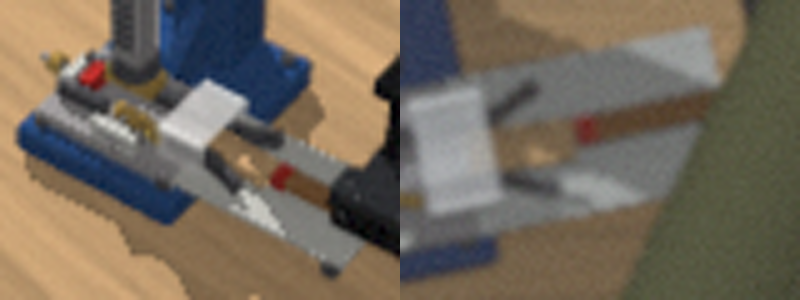

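The blank is entering under the guard, with the tip squarely behind it (top panel ~(586,130)). Continuing the feed.

{"method": "servo_tool", "body": {
  "plan": [
    {"xyz":[0.5,0.1,0],"twist":[0,0,0],"jaw":1},
    {"xyz":[1,0.1,0],"twist":[0,0,0],"jaw":1},
    {"xyz":[1.5,0.1,0],"twist":[0,0,0],"jaw":1},
    {"xyz":[2,0.1,0],"twist":[0,0,0],"jaw":1},
    {"xyz":[2.5,0.1,0],"twist":[0,0,0],"jaw":1},
    {"xyz":[2.5,0.1,0],"twist":[0,0,0],"jaw":1}
  ]
}}

```text
time_s: 12.03
tool_pos: [0.6426, -0.1139, 0.2384]
tool_rot: [180.0, -0.1, 101.4]
force: [-0.3, 0.0, 0.2]
grip_width: 0.0175
grasp_force: 54.9
```

```bash
python3 st.py
```

```text
tool y -77.9 x 4.7 z 238.4 F feed 0.1 lat -0.3 z 0.2 [ 1.8000e+02 -7.0000e-02  1.0139e+02] 12.03
```

{"method": "servo_tool", "body": {
  "plan": [
    {"xyz":[0.3,0,0],"twist":[0,0,0],"jaw":1},
    {"xyz":[0.6,0,0],"twist":[0,0,0],"jaw":1},
    {"xyz":[0.9,0,0],"twist":[0,0,0],"jaw":1},
    {"xyz":[1.2,0,0],"twist":[0,0,0],"jaw":1},
    {"xyz":[1.2,0,0],"twist":[0,0,0],"jaw":1}
  ]
}}

```text
time_s: 12.45
tool_pos: [0.6402, -0.1031, 0.2384]
tool_rot: [-180.0, -0.0, 101.3]
force: [1.0, 0.2, -1.6]
grip_width: 0.0178
grasp_force: 54.9
```

```bash
python3 st.py
```

```text
tool y -66.8 x 4.5 z 238.4 F feed 0.0 lat 1.0 z -1.6 [-1.8000e+02 -4.0000e-02  1.0133e+02] 12.45
```

{"method": "servo_tool", "body": {
  "plan": [
    {"xyz":[0.2,0,0],"twist":[0,0,0],"jaw":1},
    {"xyz":[0.4,0,0],"twist":[0,0,0],"jaw":1},
    {"xyz":[0.6,0,0],"twist":[0,0,0],"jaw":1},
    {"xyz":[0.8,0,0],"twist":[0,0,0],"jaw":1},
    {"xyz":[0.8,0,0],"twist":[0,0,0],"jaw":1}
  ]
}}

```text
time_s: 12.87
tool_pos: [0.6387, -0.0954, 0.2384]
tool_rot: [180.0, -0.0, 101.3]
force: [-0.3, -0.2, -0.6]
grip_width: 0.0175
grasp_force: 54.9
```

{"method": "servo_tool", "body": {
  "plan": [
    {"xyz":[0.2,0,0],"twist":[0,0,0],"jaw":1},
    {"xyz":[0.4,0,0],"twist":[0,0,0],"jaw":1},
    {"xyz":[0.6,0,0],"twist":[0,0,0],"jaw":1},
    {"xyz":[0.8,0,0],"twist":[0,0,0],"jaw":1},
    {"xyz":[0.8,0,0],"twist":[0,0,0],"jaw":1}
  ]
}}

```text
time_s: 13.28
tool_pos: [0.6373, -0.0886, 0.2387]
tool_rot: [179.9, 0.1, 101.3]
force: [1.7, -2.3, -1.4]
grip_width: 0.0176
grasp_force: 55.0
```

```bash
python3 st.py
```

```text
tool y -52.0 x 4.5 z 238.7 F feed -2.6 lat 1.2 z -1.4 [1.7995e+02 7.0000e-02 1.0127e+02] 13.28
```

{"method": "servo_tool", "body": {
  "plan": [
    {"xyz":[0.2,0,0],"twist":[0,0,0],"jaw":1},
    {"xyz":[0.4,0,0],"twist":[0,0,0],"jaw":1},
    {"xyz":[0.6,0,0],"twist":[0,0,0],"jaw":1},
    {"xyz":[0.6,0,0],"twist":[0,0,0],"jaw":1}
  ]
}}

```text
time_s: 13.62
tool_pos: [0.6359, -0.0817, 0.2384]
tool_rot: [180.0, -0.0, 101.3]
force: [1.2, -2.2, -0.2]
grip_width: 0.0174
grasp_force: 55.0
```

{"method": "servo_tool", "body": {
  "plan": [
    {"xyz":[0.2,0,0],"twist":[0,0,0],"jaw":1},
    {"xyz":[0.4,0,0],"twist":[0,0,0],"jaw":1},
    {"xyz":[0.6,0,0],"twist":[0,0,0],"jaw":1},
    {"xyz":[0.6,0,0],"twist":[0,0,0],"jaw":1}
  ]
}}

```text
time_s: 13.95
tool_pos: [0.6348, -0.0756, 0.2384]
tool_rot: [180.0, -0.0, 101.3]
force: [0.7, -1.4, -1.2]
grip_width: 0.0176
grasp_force: 55.0
```

```bash
python3 st.py
```

```text
tool y -38.8 x 4.7 z 238.4 F feed -1.5 lat 0.4 z -1.2 [ 1.7999e+02 -4.0000e-02  1.0132e+02] 13.95
```

{"method": "servo_tool", "body": {
  "plan": [
    {"xyz":[0.2,0,0],"twist":[0,0,0],"jaw":1},
    {"xyz":[0.4,0,0],"twist":[0,0,0],"jaw":1},
    {"xyz":[0.6,0,0],"twist":[0,0,0],"jaw":1},
    {"xyz":[0.8,0,0],"twist":[0,0,0],"jaw":1},
    {"xyz":[1.0,0,0],"twist":[0,0,0],"jaw":1},
    {"xyz":[1.2,0,0],"twist":[0,0,0],"jaw":1},
    {"xyz":[1.2,0,0],"twist":[0,0,0],"jaw":1}
  ]
}}

```text
time_s: 14.53
tool_pos: [0.6323, -0.064, 0.2384]
tool_rot: [-180.0, -0.0, 101.3]
force: [-0.0, -1.7, -0.6]
grip_width: 0.0177
grasp_force: 55.0
```

```bash
python3 st.py
```

```text
tool y -27.0 x 4.5 z 238.4 F feed -1.6 lat -0.3 z -0.6 [-1.7999e+02 -3.0000e-02  1.0133e+02] 14.53
```

{"method": "servo_tool", "body": {
  "plan": [
    {"xyz":[0.1,0,0],"twist":[0,0,0],"jaw":1},
    {"xyz":[0.2,0,0],"twist":[0,0,0],"jaw":1},
    {"xyz":[0.2,0,0],"twist":[0,0,0],"jaw":1}
  ]
}}

```text
time_s: 14.78
tool_pos: [0.632, -0.0627, 0.2385]
tool_rot: [-180.0, -0.0, 101.3]
force: [0.6, -1.6, 0.4]
grip_width: 0.0176
grasp_force: 54.9
```

{"method": "servo_tool", "body": {
  "plan": [
    {"xyz":[0.1,0,0],"twist":[0,0,0],"jaw":1},
    {"xyz":[0.2,0,0],"twist":[0,0,0],"jaw":1},
    {"xyz":[0.3,0,0],"twist":[0,0,0],"jaw":1},
    {"xyz":[0.3,0,0],"twist":[0,0,0],"jaw":1}
  ]
}}

```text
time_s: 15.12
tool_pos: [0.6314, -0.0596, 0.2384]
tool_rot: [-180.0, -0.0, 101.3]
force: [0.6, -2.1, -0.5]
grip_width: 0.0176
grasp_force: 54.9
```

{"method": "servo_tool", "body": {
  "plan": [
    {"xyz":[0.1,0,0],"twist":[0,0,0],"jaw":1},
    {"xyz":[0.2,0,0],"twist":[0,0,0],"jaw":1},
    {"xyz":[0.2,0,0],"twist":[0,0,0],"jaw":1}
  ]
}}

```text
time_s: 15.37
tool_pos: [0.631, -0.0576, 0.2384]
tool_rot: [-180.0, -0.0, 101.3]
force: [1.1, -2.8, -1.2]
grip_width: 0.0174
grasp_force: 54.9
```

{"method": "servo_tool", "body": {
  "plan": [
    {"xyz":[0.1,0,0],"twist":[0,0,0],"jaw":1},
    {"xyz":[0.2,0,0],"twist":[0,0,0],"jaw":1},
    {"xyz":[0.2,0,0],"twist":[0,0,0],"jaw":1}
  ]
}}

```text
time_s: 15.62
tool_pos: [0.6306, -0.0555, 0.2384]
tool_rot: [-180.0, -0.0, 101.3]
force: [0.6, -1.6, -0.9]
grip_width: 0.0176
grasp_force: 54.9
```

{"method": "servo_tool", "body": {
  "plan": [
    {"xyz":[0.1,0,0],"twist":[0,0,0],"jaw":1},
    {"xyz":[0.2,0,0],"twist":[0,0,0],"jaw":1},
    {"xyz":[0.2,0,0],"twist":[0,0,0],"jaw":1}
  ]
}}

```text
time_s: 15.87
tool_pos: [0.6302, -0.0536, 0.2384]
tool_rot: [180.0, -0.0, 101.3]
force: [0.2, -2.6, 0.3]
grip_width: 0.0175
grasp_force: 54.9
```

{"method": "servo_tool", "body": {
  "plan": [
    {"xyz":[0.1,0,0],"twist":[0,0,0],"jaw":1},
    {"xyz":[0.2,0,0],"twist":[0,0,0],"jaw":1},
    {"xyz":[0.2,0,0],"twist":[0,0,0],"jaw":1}
  ]
}}

```text
time_s: 16.12
tool_pos: [0.6299, -0.0516, 0.2384]
tool_rot: [180.0, -0.0, 101.3]
force: [1.1, -2.5, -0.5]
grip_width: 0.018
grasp_force: 54.9
```

{"method": "servo_tool", "body": {
  "plan": [
    {"xyz":[0.1,0,0],"twist":[0,0,0],"jaw":1},
    {"xyz":[0.2,0,0],"twist":[0,0,0],"jaw":1},
    {"xyz":[0.2,0,0],"twist":[0,0,0],"jaw":1}
  ]
}}

```text
time_s: 16.37
tool_pos: [0.6295, -0.0497, 0.2384]
tool_rot: [180.0, -0.0, 101.3]
force: [0.2, -2.4, -0.6]
grip_width: 0.0172
grasp_force: 54.9
```

{"method": "servo_tool", "body": {
  "plan": [
    {"xyz":[0.1,0,0],"twist":[0,0,0],"jaw":1},
    {"xyz":[0.2,0,0],"twist":[0,0,0],"jaw":1},
    {"xyz":[0.2,0,0],"twist":[0,0,0],"jaw":1}
  ]
}}

```text
time_s: 16.62
tool_pos: [0.6291, -0.0477, 0.2384]
tool_rot: [-180.0, -0.0, 101.3]
force: [1.4, -1.9, -1.7]
grip_width: 0.0174
grasp_force: 54.9
```

{"method": "servo_tool", "body": {
  "plan": [
    {"xyz":[0.1,0,0],"twist":[0,0,0],"jaw":1},
    {"xyz":[0.2,0,0],"twist":[0,0,0],"jaw":1},
    {"xyz":[0.2,0,0],"twist":[0,0,0],"jaw":1}
  ]
}}

```text
time_s: 16.87
tool_pos: [0.6287, -0.0458, 0.2384]
tool_rot: [180.0, -0.0, 101.3]
force: [1.2, -3.4, -1.1]
grip_width: 0.0176
grasp_force: 54.9
```

{"method": "servo_tool", "body": {
  "plan": [
    {"xyz":[0.1,0,0],"twist":[0,0,0],"jaw":1},
    {"xyz":[0.2,0,0],"twist":[0,0,0],"jaw":1},
    {"xyz":[0.2,0,0],"twist":[0,0,0],"jaw":1}
  ]
}}

```text
time_s: 17.12
tool_pos: [0.6283, -0.0438, 0.2384]
tool_rot: [-180.0, -0.0, 101.3]
force: [0.3, -2.3, -0.3]
grip_width: 0.0176
grasp_force: 54.9
```

{"method": "servo_tool", "body": {
  "plan": [
    {"xyz":[0.1,0,0],"twist":[0,0,0],"jaw":1},
    {"xyz":[0.2,0,0],"twist":[0,0,0],"jaw":1},
    {"xyz":[0.2,0,0],"twist":[0,0,0],"jaw":1}
  ]
}}

```text
time_s: 17.37
tool_pos: [0.6279, -0.0418, 0.2384]
tool_rot: [-180.0, -0.0, 101.3]
force: [0.4, -2.0, -0.4]
grip_width: 0.0177
grasp_force: 54.9
```

{"method": "servo_tool", "body": {
  "plan": [
    {"xyz":[0.1,0,0],"twist":[0,0,0],"jaw":1},
    {"xyz":[0.2,0,0],"twist":[0,0,0],"jaw":1},
    {"xyz":[0.2,0,0],"twist":[0,0,0],"jaw":1}
  ]
}}

```text
time_s: 17.62
tool_pos: [0.6275, -0.0399, 0.2384]
tool_rot: [180.0, -0.0, 101.3]
force: [0.9, -2.8, -0.9]
grip_width: 0.0175
grasp_force: 54.9
```

{"method": "servo_tool", "body": {
  "plan": [
    {"xyz":[0.1,0,0],"twist":[0,0,0],"jaw":1},
    {"xyz":[0.2,0,0],"twist":[0,0,0],"jaw":1},
    {"xyz":[0.2,0,0],"twist":[0,0,0],"jaw":1}
  ]
}}

```text
time_s: 17.87
tool_pos: [0.6271, -0.0379, 0.2384]
tool_rot: [180.0, -0.0, 101.3]
force: [0.2, -2.3, -0.7]
grip_width: 0.0173
grasp_force: 54.9
```

{"method": "servo_tool", "body": {
  "plan": [
    {"xyz":[0.1,0,0],"twist":[0,0,0],"jaw":1},
    {"xyz":[0.2,0,0],"twist":[0,0,0],"jaw":1},
    {"xyz":[0.2,0,0],"twist":[0,0,0],"jaw":1}
  ]
}}

```text
time_s: 18.12
tool_pos: [0.6267, -0.0359, 0.2384]
tool_rot: [-180.0, -0.0, 101.3]
force: [0.7, -2.2, -0.7]
grip_width: 0.0174
grasp_force: 54.9
```

{"method": "servo_tool", "body": {
  "plan": [
    {"xyz":[0.1,0,0],"twist":[0,0,0],"jaw":1},
    {"xyz":[0.2,0,0],"twist":[0,0,0],"jaw":1},
    {"xyz":[0.2,0,0],"twist":[0,0,0],"jaw":1}
  ]
}}

```text
time_s: 18.37
tool_pos: [0.6264, -0.0352, 0.2387]
tool_rot: [180.0, 0.1, 101.3]
force: [0.5, -5.2, -0.2]
grip_width: 0.0172
grasp_force: 54.9
```

Contact: the tool advanced only 0.7 mm of the 2 mm, with the force rising. I'll press in fine steps.

{"method": "servo_tool", "body": {
  "plan": [
    {"xyz":[0,0,0],"twist":[0,0,0],"jaw":1}
  ]
}}

```text
time_s: 18.45
tool_pos: [0.6264, -0.0352, 0.2387]
tool_rot: [180.0, 0.1, 101.2]
force: [1.0, -4.8, -0.3]
grip_width: 0.0181
grasp_force: 54.9
```

{"method": "servo_tool", "body": {
  "plan": [
    {"xyz":[0.05,0,0],"twist":[0,0,0],"jaw":1},
    {"xyz":[0.05,0,0],"twist":[0,0,0],"jaw":1}
  ]
}}

```text
time_s: 18.62
tool_pos: [0.6264, -0.0351, 0.2388]
tool_rot: [180.0, 0.1, 101.2]
force: [1.9, -5.7, -0.6]
grip_width: 0.0175
grasp_force: 54.9
```

{"method": "servo_tool", "body": {
  "plan": [
    {"xyz":[0.1,0,0],"twist":[0,0,0],"jaw":1},
    {"xyz":[0.15,0,0],"twist":[0,0,0],"jaw":1},
    {"xyz":[0.15,0,0],"twist":[0,0,0],"jaw":1}
  ]
}}

```text
time_s: 18.87
tool_pos: [0.6261, -0.0348, 0.239]
tool_rot: [179.9, 0.2, 101.2]
force: [1.4, -7.9, 0.7]
grip_width: 0.0173
grasp_force: 54.9
```

```bash
python3 st.py
```

```text
tool y 2.9 x 4.3 z 239.0 F feed -8.0 lat -0.2 z 0.7 [179.95   0.23 101.18] 18.87
```

{"method": "servo_tool", "body": {
  "plan": [
    {"xyz":[0.1,0,0],"twist":[0,0,0],"jaw":1},
    {"xyz":[0.15,0,0],"twist":[0,0,0],"jaw":1},
    {"xyz":[0.15,0,0],"twist":[0,0,0],"jaw":1}
  ]
}}

```text
time_s: 19.12
tool_pos: [0.6259, -0.0344, 0.2392]
tool_rot: [179.9, 0.3, 101.1]
force: [1.6, -9.1, 1.0]
grip_width: 0.0176
grasp_force: 54.9
```

{"method": "servo_tool", "body": {
  "plan": [
    {"xyz":[0.1,0,0],"twist":[0,0,0],"jaw":1},
    {"xyz":[0.15,0,0],"twist":[0,0,0],"jaw":1},
    {"xyz":[0.15,0,0],"twist":[0,0,0],"jaw":1}
  ]
}}

```text
time_s: 19.37
tool_pos: [0.6258, -0.0341, 0.2395]
tool_rot: [179.9, 0.4, 101.1]
force: [3.1, -12.3, 0.1]
grip_width: 0.0173
grasp_force: 54.9
```

{"method": "servo_tool", "body": {
  "plan": [
    {"xyz":[0.08,0,0],"twist":[0,0,0],"jaw":1},
    {"xyz":[0.08,0,0],"twist":[0,0,0],"jaw":1},
    {"xyz":[0.08,0,0],"twist":[0,0,0],"jaw":1}
  ]
}}

```text
time_s: 19.62
tool_pos: [0.6256, -0.0339, 0.2396]
tool_rot: [179.9, 0.5, 101.1]
force: [2.4, -13.4, 1.0]
grip_width: 0.0174
grasp_force: 54.9
```

```bash
python3 st.py
```

```text
tool y 3.9 x 4.0 z 239.6 F feed -13.6 lat -0.3 z 1.0 [179.89   0.48 101.07] 19.62
```

Now 13.6 N at the wrist. I'll hold for half a second, then back off.

{"method": "servo_tool", "body": {
  "plan": [
    {"xyz":[0,0,0],"twist":[0,0,0],"jaw":1},
    {"xyz":[0,0,0],"twist":[0,0,0],"jaw":1},
    {"xyz":[0,0,0],"twist":[0,0,0],"jaw":1},
    {"xyz":[0,0,0],"twist":[0,0,0],"jaw":1},
    {"xyz":[0,0,0],"twist":[0,0,0],"jaw":1},
    {"xyz":[0,0,0],"twist":[0,0,0],"jaw":1}
  ]
}}

```text
time_s: 20.12
tool_pos: [0.6256, -0.0339, 0.2396]
tool_rot: [179.9, 0.5, 101.1]
force: [2.2, -12.2, 1.5]
grip_width: 0.0175
grasp_force: 54.9
```

{"method": "servo_tool", "body": {
  "plan": [
    {"xyz":[-0.3,0,0],"twist":[0,0,0],"jaw":1},
    {"xyz":[-0.6,0,0],"twist":[0,0,0],"jaw":1},
    {"xyz":[-1,0,0],"twist":[0,0,0],"jaw":1},
    {"xyz":[-2,0,-0.1],"twist":[0,0,0],"jaw":1},
    {"xyz":[-3,0,-0.1],"twist":[0,0,0],"jaw":1},
    {"xyz":[-4,0,-0.1],"twist":[0,0,0],"jaw":1},
    {"xyz":[-5,0,-0.1],"twist":[0,0,0],"jaw":1},
    {"xyz":[-5,0,-0.1],"twist":[0,0,0],"jaw":1}
  ]
}}

```text
time_s: 20.78
tool_pos: [0.6349, -0.0812, 0.2396]
tool_rot: [-180.0, 0.1, 101.1]
force: [-0.4, -1.2, -1.5]
grip_width: 0.0176
grasp_force: 54.9
```

```bash
python3 st.py
```

```text
tool y -44.3 x 3.6 z 239.6 F feed -1.1 lat -0.6 z -1.5 [-1.7999e+02  1.2000e-01  1.0106e+02] 20.78
```

{"method": "servo_tool", "body": {
  "plan": [
    {"xyz":[-2,0.05,-0.1],"twist":[0,0,0],"jaw":1},
    {"xyz":[-4,0.05,-0.1],"twist":[0,0,0],"jaw":1},
    {"xyz":[-6,0.05,-0.1],"twist":[0,0,0],"jaw":1},
    {"xyz":[-9,0.05,-0.1],"twist":[0,0,0],"jaw":1},
    {"xyz":[-12,0.05,-0.5],"twist":[0,0,0],"jaw":1},
    {"xyz":[-15,0,-3],"twist":[0,0,0],"jaw":1},
    {"xyz":[-15,0,-6],"twist":[0,0,0],"jaw":1},
    {"xyz":[-15,0,-6],"twist":[0,0,0],"jaw":1},
    {"xyz":[-15,0,-6],"twist":[0,0,0],"jaw":1}
  ]
}}

```text
time_s: 21.53
tool_pos: [0.6648, -0.2258, 0.3014]
tool_rot: [179.8, 0.1, 101.2]
force: [0.5, 1.5, -1.2]
grip_width: 0.0177
grasp_force: 54.9
```

```bash
python3 go.py 0.418 -0.256 0.27 75.8
python3 - <<'E'
from cell import env
import cv2,numpy as np
c=env.read_camera("side");a=cv2.resize(c["img"][150:225,280:380,::-1],(800,600),interpolation=cv2.INTER_CUBIC)
cv2.imwrite("pics/b5.png",a)
E
```

```text
cm [  1.84 -24.8    3.05] twist [ 0.2  0.  25.4] [ 0.6648 -0.2258  0.3014] [1.7980e+02 6.0000e-02 1.0121e+02] [ 0.5  1.5 -1.2] 21.53
```

View pics/b5.png

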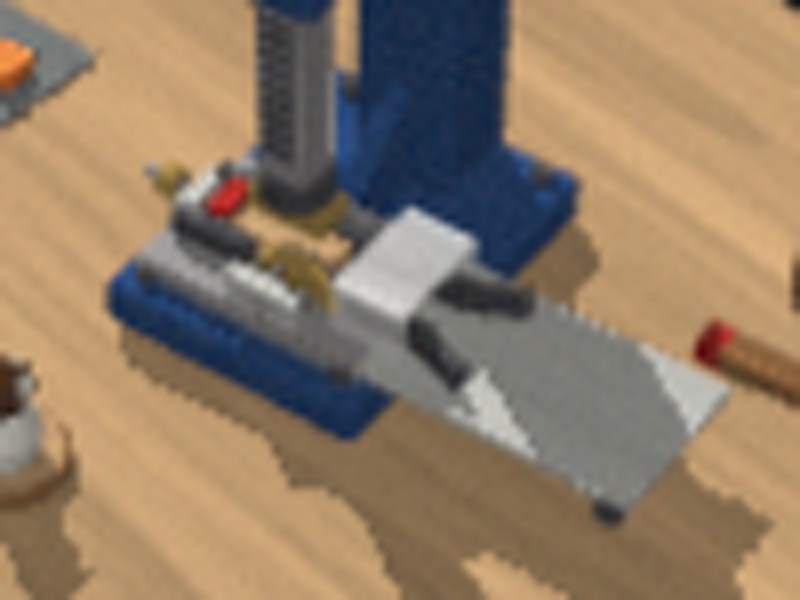

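The blank (crop (250,225)–(345,250)) sits against the red stop at (228,197). Returning the stick to the mat.

{"method": "servo_tool", "body": {
  "plan": [
    {"xyz":[1.8,-24.8,1],"twist":[0,0,25.4],"jaw":1},
    {"xyz":[1.8,-24.8,1],"twist":[0,0,25.4],"jaw":1},
    {"xyz":[1.8,-24.8,1],"twist":[0,0,25.4],"jaw":1},
    {"xyz":[1.8,-24.8,1],"twist":[0,0,25.4],"jaw":1},
    {"xyz":[1.8,-24.8,1],"twist":[0,0,25.4],"jaw":1},
    {"xyz":[1.8,-24.8,1],"twist":[0,0,25.4],"jaw":1},
    {"xyz":[1.8,-24.8,3],"twist":[0,0,25.4],"jaw":1},
    {"xyz":[1.8,-24.8,5],"twist":[0,0,25.4],"jaw":1},
    {"xyz":[1.8,-24.8,5],"twist":[0,0,25.4],"jaw":1},
    {"xyz":[1.8,-24.8,5],"twist":[0,0,25.4],"jaw":1}
  ]
}}

```text
time_s: 22.42
tool_pos: [0.4171, -0.2542, 0.2482]
tool_rot: [-179.8, -0.0, 76.0]
force: [0.4, -0.3, -0.9]
grip_width: 0.018
grasp_force: 54.9
```

```bash
python3 go.py 0.418 -0.256 0.205 77
```

```text
cm [-0.15  0.15  4.32] twist [-0.2 -0.  -1. ] [ 0.4171 -0.2542  0.2482] [-1.7979e+02 -2.0000e-02  7.5960e+01] [ 0.4 -0.3 -0.9] 22.42
```

{"method": "servo_tool", "body": {
  "plan": [
    {"xyz":[0,0.1,2],"twist":[0,0,0],"jaw":1},
    {"xyz":[0,0.1,4],"twist":[0,0,0],"jaw":1},
    {"xyz":[0,0.1,4.4],"twist":[0,0,0],"jaw":1},
    {"xyz":[0,0.1,4.4],"twist":[0,0,0],"jaw":1},
    {"xyz":[0,0.1,4.4],"twist":[0,0,0],"jaw":1}
  ]
}}

```text
time_s: 22.83
tool_pos: [0.4191, -0.256, 0.2059]
tool_rot: [-180.0, 0.1, 75.9]
force: [0.3, -0.2, -1.1]
grip_width: 0.0176
grasp_force: 54.9
```

{"method": "servo_tool", "body": {
  "plan": [
    {"xyz":[0,0,0.1],"twist":[0,0,0],"jaw":1},
    {"xyz":[0,0,0.1],"twist":[0,0,0],"jaw":1},
    {"xyz":[0,0,0.1],"twist":[0,0,0],"jaw":1}
  ]
}}

```text
time_s: 23.08
tool_pos: [0.419, -0.256, 0.2052]
tool_rot: [179.9, -0.0, 75.9]
force: [-1.7, -0.5, -0.0]
grip_width: 0.0176
grasp_force: 54.9
```

{"method": "servo_tool", "body": {
  "plan": [
    {"xyz":[0,0,0.15],"twist":[0,0,0],"jaw":1},
    {"xyz":[0,0,0.3],"twist":[0,0,0],"jaw":1},
    {"xyz":[0,0,0.3],"twist":[0,0,0],"jaw":1}
  ]
}}

```text
time_s: 23.33
tool_pos: [0.4185, -0.2557, 0.2013]
tool_rot: [-180.0, -0.0, 75.9]
force: [-0.2, 0.2, -0.9]
grip_width: 0.0178
grasp_force: 54.9
```

{"method": "servo_tool", "body": {
  "plan": [
    {"xyz":[0,0,0.1],"twist":[0,0,0],"jaw":1},
    {"xyz":[0,0,0.1],"twist":[0,0,0],"jaw":1}
  ]
}}

```text
time_s: 23.5
tool_pos: [0.4187, -0.256, 0.2013]
tool_rot: [-180.0, -0.1, 75.9]
force: [-3.1, 1.4, 10.1]
grip_width: 0.0178
grasp_force: 54.9
```

Stick is on the mat. Ease off, release, rise straight up and clear off.

{"method": "servo_tool", "body": {
  "plan": [
    {"xyz":[0,0,-0.1],"twist":[0,0,0],"jaw":1},
    {"xyz":[0,0,-0.1],"twist":[0,0,0],"jaw":0.5},
    {"xyz":[0,0,-0.1],"twist":[0,0,0],"jaw":0.5},
    {"xyz":[0,0,-0.1],"twist":[0,0,0],"jaw":0.5},
    {"xyz":[0,0,-0.1],"twist":[0,0,0],"jaw":0.5},
    {"xyz":[0,0,-3],"twist":[0,0,0],"jaw":0.5},
    {"xyz":[0,0,-7],"twist":[0,0,0],"jaw":0.5},
    {"xyz":[0,0,-11],"twist":[0,0,0],"jaw":0.5},
    {"xyz":[0,0,-15],"twist":[0,0,0],"jaw":0.5},
    {"xyz":[0,0,-15],"twist":[0,0,0],"jaw":0.5}
  ]
}}

```text
time_s: 24.33
tool_pos: [0.4204, -0.2581, 0.3574]
tool_rot: [179.3, -0.1, 75.8]
force: [0.9, -1.0, 0.8]
grip_width: 0.0438
grasp_force: 0.0
```

{"method": "servo_tool", "body": {
  "plan": [
    {"xyz":[-8,0,-3],"twist":[0,0,0],"jaw":0.5},
    {"xyz":[-8,0,-3],"twist":[0,0,0],"jaw":0.5},
    {"xyz":[-8,0,-3],"twist":[0,0,0],"jaw":0.5},
    {"xyz":[-8,0,-3],"twist":[0,0,0],"jaw":0.5}
  ]
}}

```text
time_s: 24.67
tool_pos: [0.3978, -0.3361, 0.3813]
tool_rot: [179.9, 0.1, 75.6]
force: [-0.2, 0.9, -0.6]
grip_width: 0.0438
grasp_force: 0.0
```

Run:
```python
from cell import env
import cv2,numpy as np
a=env.read_camera("side")["img"][140:320,220:440,::-1];b=env.read_camera("top")["img"][90:270,240:460,::-1]
cv2.imwrite("pics/b6.png",cv2.resize(np.hstack([a,b]),(800,327),interpolation=cv2.INTER_CUBIC))
```

```text
(no output)
```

View pics/b6.png

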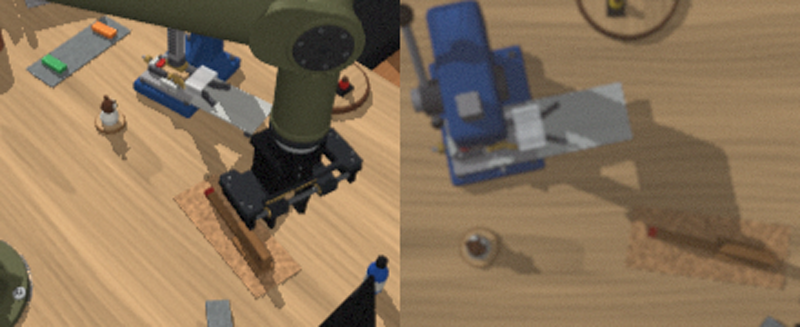

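The stick lies upright on the mat (left panel (235,235), right panel (715,245)), and the gripper is clear. Handing in.

```bash
python3 -c "
from cell import env
print(env.sign_off())"
```

```text
the job is handed in; nothing more can be done
None
```

The blank is against the red stop, pressed home with about 13 N at the wrist (roughly 11 N on the stop after the shoe's drag), with no sign of the stop slipping; the push stick is back on its mat, and I handed the job in at about 25 s.

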